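# Set and lock the stop of a handle-drilling jig

### The job

Two drilling jigs stand on the bench; one of them holds a wooden handle blank against its end block. On that jig, slide the stop along its rail until it is up against the free end of the blank, then turn the stop's clamp knob clockwise as far as it goes to lock it. Leave the blank in its seat, and leave the empty jig's stop and knob as they are.

Things in the scene. Friction and masses are not known exactly. Their poses are not given: they have to be found in the camera images.
- knob_grip (a point): Black T-bar clamp knob on the dark steel stop of the jig holding the blank: bar 48 long, 14 thick, 36 mm tall. Point: on its turning axis, mid-height of the bar, 83 mm above the bench (bar 65 to 101 mm; flat stop top, 46 x 50, at 55 mm). z up, y along the bar, x across. Open, the stop slides with about 2 N and may be slid by the knob. Its face is 25 mm ahead of the knob's axis along the rail.
- work_knob (a joint): Turn of that knob in rad, growing clockwise seen from above. 0: open, bar along the rail (starts 0 to 0.15). 1.31 (75 degrees): hard stop, locked. Needs about 0.1 N m, 0.2 at the end. It lowers a pad inside the stop that bites on the rail from about 0.9 on; at 1.31 it holds the stop against some 20 N. It stays where it is left.
- blank_end (a point): Centre of the end face, towards the stop, of the loose wooden blank (100 x 28 x 12 mm, 50 g) lying on the jig's bed beside the rail, its other end 1 to 3 mm from the fixed end block. 18 mm above the bench. y along the rail, from stop to blank; x across, z up. The knob's axis runs 31 mm to the +x side; it is 25 mm behind this point along y when the stop touches the blank.
- spare_tip (a point): End of the T-bar knob (22 mm from its axis, 83 mm above the bench) on the stop of the other, empty jig, which is otherwise the same: aluminium base 310 x 90 mm with a steel rail and a dark end block. To be left alone.
Mind the look-alikes: they are no part of the job. What is shaped like the part that bears blank_end but blue, green or yellow is not meant.

How it is judged:
On the way, in this order (a step that is already met when the one before it is completed fails the run):
1. the stop is up against the blank's end (gap under 10 mm) with its knob still open (under 0.5 rad) (y of knob_grip in the frame of blank_end above -0.035 m and value of joint work_knob below 0.5 rad), for 0.1 s.
2. the knob is turned clockwise to lock, with the stop still at the blank's end (y of knob_grip in the frame of blank_end above -0.035 m and value of joint work_knob above 1.1 rad), for 0.1 s.
At the end, for the whole second after the job is handed in: The stop's face is within 10 mm of the blank's end, its knob is turned to at least 1.1 rad (63 degrees of its 75), the blank's end is within 15 mm of where it started, and the empty jig's knob tip is within 10 mm of where it started (all of step 2 and y of knob_grip in the frame of blank_end below -0.015 m and distance of blank_end from where it was at the start of the episode below 0.015 m and distance of spare_tip from where it was at the start of the episode below 0.01 m); the robot touches nothing.
It fails at once if the blank is knocked or taken out of its seat (its end moves more than 15 mm) (distance of blank_end from where it was at the start of the episode above 0.015 m).
It fails at once if the empty jig's stop is slid or its knob turned (its tip moves more than 10 mm) (distance of spare_tip from where it was at the start of the episode above 0.01 m).
It also fails if it takes over 35 s, if anything falls off the work surface, if the arm or the gripper's body presses on something with over 40 N, if the wrist force passes 120 N, or if a joint passes its speed limit or range.

### The arm

A 7-joint arm with a two-finger parallel gripper is mounted at the origin on the work surface. World frame = base frame: x ahead of the robot, y to its left, z up, the work surface at z = 0. Lengths are in m, angles in rad, forces in N, time in s.
With the tool pointing down it reaches from about 0.35 to 0.9 m from the base axis. Payload 8.1 kg.
Tool frame: the origin (TCP) lies at the very end of the fingers, on their centre line; the grasp point (between the pads) lies 19 mm behind it; z points along the fingers, y is the direction in which the jaws open and shut (so a half turn about z gives the same grasp; the last joint's range is limited). The gripper opens to 92 mm and grips with 3 to 60 N. Pads are 19 mm wide; open, the fingers measure 130 mm over their backs; the gripper's body (75 mm by 190 mm) begins 47 mm behind the grasp point.
Start: joints at [-1.331, 0.434, 0.025, 1.573, -0.012, 1.134, -0.075], TCP at [0.21, 0.589, 0.227] pointing down, gripper open.
Joint ranges: [-2.62, 2.62], [-0.44, 2.09], [-1.27, 1.32], [0.08, 2.57], [-1.32, 4.46], [0.12, 2], [-2.74, 2.74]. Speed limits (rad/s): [2.22, 2.22, 3.01, 3.01, 3.14, 3.14, 3.14].

### API

Orientations are given as a rotation vector (axis times angle).
In Python, from cell import observe, get_image, sign_off gives the robot as it stands.
- The arm moves only by the tool arm_command, never from a script. Its argument "deltas" is a list of rows, each an object with "xyz": the shift along the tool's x, y, z in cm, a list of three; "turn": the turn about the tool's z in degrees; "jaw": the closure in counts, from 0 (fully open) to 255 (shut). A call has 1 to 5 rows; each row is the pose to reach, as a shift and turn from the pose measured when the call began, along the tool's axes at that moment; what a row does not reach only later rows make up. A row lasts 1/12 s, in which the tool goes at most 41.7 mm and 7.16 degrees, less where a joint would pass 70% of its speed; a pose out of reach is approached as far as the arm can. A call with a gripper value outside its range is refused whole. The fingers move at their own pace and stop on an object; "force" is the grip in N (left out, the last holds). Time passes only in rows, so rows that repeat a pose let the fingers close. It gives the time, the measured TCP pose, the force and the opening at its end, in the units of the state.
- observe(): the state, without advancing time (a new reading comes with each control period).
- get_image(name): name is "scene" or "top" or "wrist"; returns a dict with "frame" (420x560x3 uint8, red, green, blue), "depth" (420x560 float32, m along the optical axis (not along the pixel's ray), 0 where there is no reading), "camera_matrix" (3x3 intrinsics, pixels), "cam_to_world" (4x4, takes a point from camera to world coordinates). Camera axes: x right, y up, looking along -z (the intrinsics and any distortion apply to the point x, -y, -z); pixel columns grow to the right and rows downward; lengths in m; the calibration is good to about 2 mm. A picture is of the moment at which its call begins.
- sign_off(): hands the job in, once; it reports no verdict.
The state is a dict: "clock": time; "joints": joint angles; "dq": joint speeds; "joint_efforts": joint torques, N m; "position": TCP position; "ee_rot": TCP orientation; "force": force on the tool from outside, world axes, zero at the start; "ft_torque": the same for the moment, N m; "width": opening from 0.0 (shut) to 1.0 (fully open).
Only numpy, scipy, OpenCV 4.12 (cv2) and the standard library are available. Lean on these libraries where they do the work, as an engineer would, in place of code of your own. Each camera call takes 0.05 s, during which the arm holds its last target.

## Working session

There is one attempt and no reset: what is moved stays moved. The work goes in short steps, Python scripts to look and compute and a tool call to move; the robot and the scene stay as the last step left them, time stands still between calls to the robot, and variables do not carry over. Pictures are saved under pics/ and viewed, and the job is handed in when it is done.

Besides the shell and the picture viewer there is one more tool, called as name([rows], argument=value, ...), one row to a line, values as JSON. arm_command: Moves the arm, as the interface text tells. Its arguments: {"type":"object","properties":{"deltas":{"type":"array","items":{"type":"object","properties":{"xyz":{"type":"array","items":{"type":"number"}},"turn":{"type":"number"},"jaw":{"type":"number"}}}},"force":{"type":"number"}},"required":["deltas"]}

```bash
mkdir -p pics; ls; python3 - <<'E'
from cell import *
import cv2,pickle
s=observe();print({k:s[k] for k in ('clock','position','ee_rot','force','width')})
for n in('scene','top'):
    d=get_image(n);pickle.dump(d,open(f'{n}0.pkl','wb'));cv2.imwrite(f'pics/{n}0.png',d['frame'][:,:,::-1])
E
```

```text
pics
{'clock': 0.0, 'position': array([0.20993811, 0.58814374, 0.22594138]), 'ee_rot': array([-5.35753089e-01, -3.09549372e+00,  2.47059432e-03]), 'force': array([-0.01029993, -0.12245276, -0.10314359]), 'width': 0.9971767776427976}
```

View pics/scene0.png

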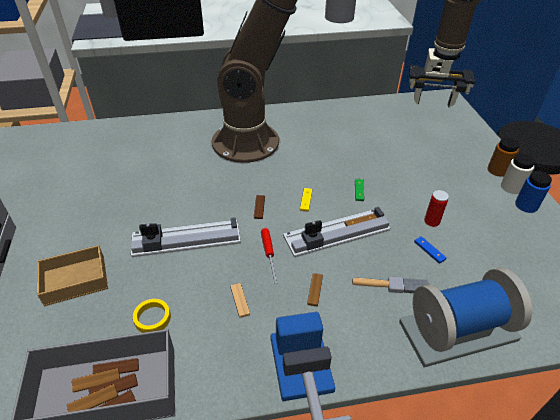

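View pics/top0.png

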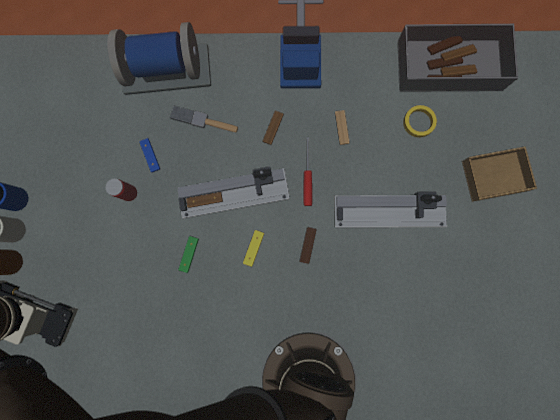

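The jig at top (233,192) holds a brown blank at (205,199), with its stop and knob at (263,178). The jig at (390,210) is empty, with its stop at (428,203). The first one is the target, and I'll confirm that in an enlarged crop.

```bash
cat > h.py <<'E'
import numpy as np
def world(d,u,v,z=None):
    K=d['camera_matrix'];T=d['cam_to_world']
    r=np.array([(u-K[0,2])/K[0,0],-(v-K[1,2])/K[1,1],-1.])
    if z is None: p=r*d['depth'][int(round(v)),int(round(u))]; return T[:3,:3]@p+T[:3,3]
    w=T[:3,:3]@r; return T[:3,3]+w*(z-T[2,3])/w[2]
E
python3 - <<'E'
import cv2,pickle
from h import *
d=pickle.load(open('top0.pkl','rb'));c=d['frame'][155:225,170:300,::-1]
cv2.imwrite('pics/crop0.png',cv2.resize(c,None,fx=6,fy=6,interpolation=cv2.INTER_CUBIC))
print(d['cam_to_world'].round(3),d['camera_matrix'])
# height map crop points
for u in range(170,300):
    pass
import numpy as np
P=np.array([[world(d,u,v) for u in range(170,300)] for v in range(155,225)])
z=P[:,:,2]
m=(z>.09)&(z<.115); print('bar',m.sum(),P[m].mean(0), P[m][:,2].mean())
q=P[m][:,:2];q=q-q.mean(0);print(np.linalg.svd(q)[2] if 0 else np.linalg.eigh(q.T@q/len(q)))
h=np.clip(z/.11*255,0,255).astype('uint8')
cv2.imwrite('pics/h0.png',cv2.resize(cv2.applyColorMap(h,cv2.COLORMAP_JET),None,fx=6,fy=6,interpolation=cv2.INTER_NEAREST))
E
```

```text
[[ 4.000e-03  9.900e-01 -1.400e-01  3.160e-01]
 [-1.000e+00  1.000e-03 -2.300e-02  4.000e-02]
 [-2.200e-02  1.400e-01  9.900e-01  1.211e+00]
 [ 0.000e+00  0.000e+00  0.000e+00  1.000e+00]] [[429.17631914   0.         283.75712476]
 [  0.         429.17631914 199.83726053]
 [  0.           0.           1.        ]]
bar 103 [0.54776657 0.12518846 0.09939174] 0.09939173706040863
EighResult(eigenvalues=array([1.76143814e-05, 1.85092251e-04]), eigenvectors=array([[-0.99327524, -0.11577694],
       [-0.11577694,  0.99327524]]))
```

View pics/crop0.png

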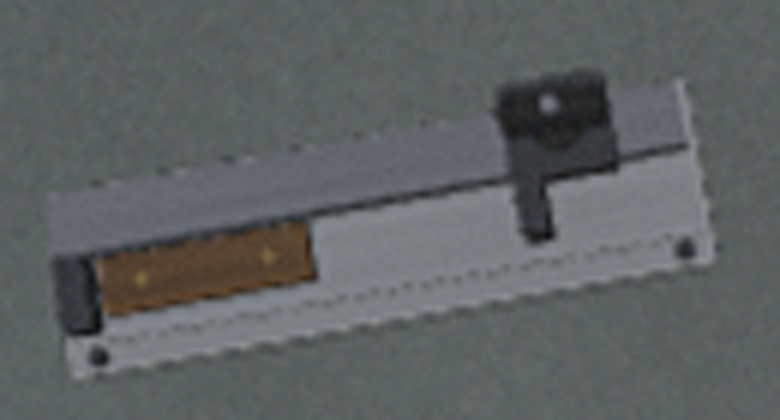

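View pics/h0.png

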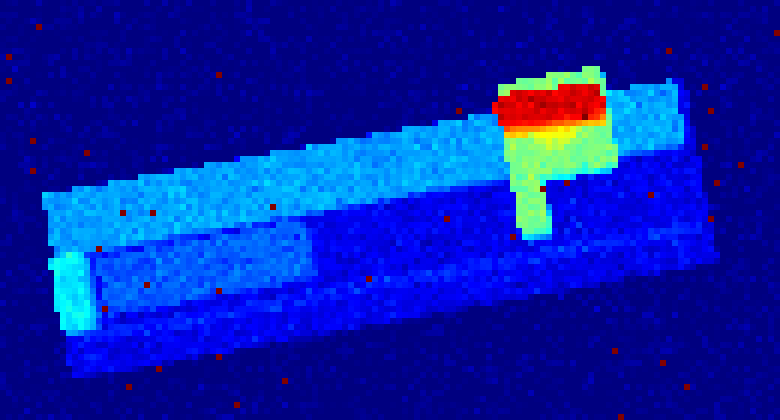

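Confirmed: the brown blank is in crop (100–315, 220–315), against the dark end block at (75,295). The stop is at (555,125) with its knob bar on top, and its arm reaches out to (535,210). The blank's free end is at crop (312,250). Next I'll measure the geometry.

```bash
python3 - <<'E'
import pickle
from h import *
d=pickle.load(open('top0.pkl','rb'))
P=np.array([[world(d,u,v) for u in range(170,300)] for v in range(155,225)]);z=P[:,:,2]
m=(z>.092)&(z<.112);m[:, :80]=0;m[:,104:]=0;m[:8]=0;m[24:]=0
q=P[m];print('bar',m.sum(),q.mean(0));c=q[:,:2]-q[:,:2].mean(0);w,V=np.linalg.eigh(c.T@c);b=V[:,1]*np.sign(V[1,1]);print('bar dir',b,np.degrees(np.arctan2(-b[0],b[1])),'ext',np.ptp(c@b),np.ptp(c@V[:,0]))
W=lambda x,y,z=None:world(d,170+(x-3)/6+.0,155+(y-3)/6,z)
# base edge line (bottom, z~.012?) and rail/bed edge
a=W(685,150,.036);e=W(95,250,.036);r=e-a;print('rail dir',r/np.linalg.norm(r))
a=W(712,262,.012);e=W(75,378,.012);r=e-a;print('base',r/np.linalg.norm(r),np.linalg.norm(r))
r=r[:2]/np.linalg.norm(r[:2])
be=W(312,250,.024);print('blank end',be, 'bl corners',W(308,220,.024),W(316,279,.024))
print('heights bed,rail,stop', np.median(P[50:52,60:80,2]),np.median(P[20:24,40:60,2]))
k=q.mean(0)
print('along k->end',(be-k)[:2]@r,'perp',(be-k)[:2]@np.array([-r[1],r[0]]),'ang',np.degrees(np.arctan2(-r[0],r[1])))
ext=c@b;print(np.percentile(ext,[1,99]),k)
E
```

```text
bar 100 [0.54786873 0.12561039 0.09964897]
bar dir [-0.12700521  0.99190205] 7.296569151028774 ext 0.048040108962071504 0.014150072903915206
rail dir [-0.17014281  0.98541942  0.        ]
base [-0.18224574  0.98325301  0.        ] 0.304426760529897
blank end [0.49459098 0.24166373 0.024     ] bl corners [0.50880278 0.24389828 0.024     ] [0.48089864 0.23944835 0.024     ]
heights bed,rail,stop 0.01061463027808296 -0.00020964761565267498
along k->end 0.12381943317645176 perp 0.031235282965640522 ang 10.500595065589204
[-0.02367038  0.02376325] [0.54786873 0.12561039 0.09964897]
```

```bash
cat >> h.py <<'E'
from scipy.spatial.transform import Rotation as Rn
def plan(target,jawdeg):
    from cell import observe
    s=observe();R=Rn.from_rotvec(s['ee_rot']).as_matrix()
    t=R.T@(np.array(target)-s['position'])*100
    a=np.degrees(np.arctan2(R[1,1],R[0,1]));tu=(a-jawdeg+90)%180-90
    print('t',round(float(s['clock']),2),'pos',s['position'].round(4),'jaw',a.round(1),'zax',R[:,2].round(3),'delta cm',t.round(2),'turn',round(tu,1),'F',s['force'].round(1),'w',round(float(s['width']),3),'q',s['joints'].round(2))
E
python3 -c "
from h import *
plan([.548,.1255,.2],7.3)"
```

```text
t 0.1 pos [0.21   0.5882 0.226 ] jaw 70.4 zax [-0.    -0.001 -1.   ] delta cm [-47.39 -32.21   2.65] turn 63.1 F [0.1 0.1 0.4] w 1.002 q [-1.33  0.44  0.02  1.57 -0.01  1.13 -0.08]
```

arm_command([
  {"xyz": [-3, -2, 0], "turn": 5},
  {"xyz": [-6.3, -4.2, 0], "turn": 10},
  {"xyz": [-9.5, -6.4, 0], "turn": 15},
  {"xyz": [-12.6, -8.6, 0], "turn": 20},
  {"xyz": [-16, -10.8, 0], "turn": 25},
])

```text
schema error: expected keys xyz, turn, jaw
```

```bash
python3 -c "
from h import *
plan([.548,.1255,.2],7.3)"
```

```text
t 0.1 pos [0.21   0.5882 0.226 ] jaw 70.4 zax [-0.    -0.001 -1.   ] delta cm [-47.39 -32.21   2.65] turn 63.1 F [0.1 0.1 0.4] w 1.002 q [-1.33  0.44  0.02  1.57 -0.01  1.13 -0.08]
```

arm_command([
  {"xyz": [-3, -2, 0], "turn": 5, "jaw": 0},
  {"xyz": [-6.3, -4.2, 0], "turn": 10, "jaw": 0},
  {"xyz": [-9.5, -6.4, 0], "turn": 15, "jaw": 0},
  {"xyz": [-12.6, -8.6, 0], "turn": 20, "jaw": 0},
  {"xyz": [-16, -10.8, 0], "turn": 25, "jaw": 0},
])

```text
clock: 0.52
position: [0.3245, 0.4311, 0.2259]
ee_rot: [-1.198, -2.904, 0.003]
force: [0.9, 0.3, -0.3]
width: 1.003
```

```bash
python3 -c "
from h import *
plan([.548,.1255,.2],7.3)"
```

```text
t 0.52 pos [0.3245 0.4311 0.2259] jaw 45.2 zax [-0.001 -0.002 -1.   ] delta cm [-37.4   -5.9    2.62] turn 37.9 F [ 0.9  0.3 -0.3] w 1.003 q [-1.15  0.3   0.16  1.79 -0.05  1.06 -0.18]
```

arm_command([
  {"xyz": [-4, -0.6, 0], "turn": 5, "jaw": 0},
  {"xyz": [-8, -1.2, 0], "turn": 10, "jaw": 0},
  {"xyz": [-12, -1.9, 0], "turn": 15, "jaw": 0},
  {"xyz": [-16, -2.5, 0], "turn": 20, "jaw": 0},
  {"xyz": [-20, -3.1, 0], "turn": 25, "jaw": 0},
])

```text
clock: 0.93
position: [0.445, 0.2662, 0.226]
ee_rot: [-1.804, -2.572, 0.003]
force: [0.8, 0.4, -0.0]
width: 1.001
```

```bash
python3 -c "
from h import *
plan([.548,.1255,.2],7.3)"
```

```text
t 0.93 pos [0.445  0.2662 0.226 ] jaw 19.9 zax [-0.001 -0.002 -1.   ] delta cm [-16.73   4.9    2.61] turn 12.6 F [ 0.8  0.4 -0. ] w 1.001 q [-0.91  0.26  0.34  1.85 -0.1   1.05 -0.19]
```

arm_command([
  {"xyz": [-4, 1.2, 0], "turn": 4, "jaw": 0},
  {"xyz": [-8, 2.4, 0], "turn": 8, "jaw": 0},
  {"xyz": [-12, 3.6, 1], "turn": 12.6, "jaw": 0},
  {"xyz": [-15.5, 4.6, 2], "turn": 12.6, "jaw": 0},
  {"xyz": [-16.7, 4.9, 2.6], "turn": 12.6, "jaw": 0},
])

```text
clock: 1.35
position: [0.5505, 0.1192, 0.1994]
ee_rot: [2.081, 2.349, -0.006]
force: [-1.9, -0.8, 0.5]
width: 1.001
```

```bash
python3 -c "
from h import *
from cell import *
import cv2,pickle
plan([.548,.1255,.067],7.3)
d=get_image('wrist');pickle.dump(d,open('w1.pkl','wb'));cv2.imwrite('pics/w1.png',d['frame'][:,:,::-1])
"
```

```text
t 1.35 pos [0.5505 0.1192 0.1994] jaw 6.9 zax [-0.    -0.005 -1.   ] delta cm [ 0.72 -0.16 13.24] turn -0.4 F [-1.9 -0.8  0.5] w 1.001 q [-0.64  0.37  0.44  1.79 -0.18  1.02 -0.01]
```

View pics/w1.png

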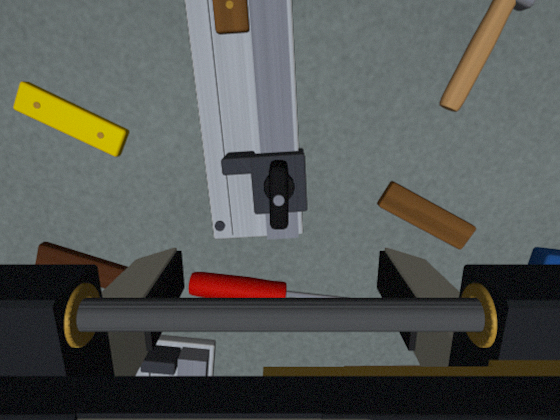

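The wrist view shows the knob bar from (279,160) to (278,228), with the blank's end at (232,32). I'll cross-check the positions from this view.

```bash
python3 -c "
from h import *
import pickle
d=pickle.load(open('w1.pkl','rb'))
P=np.array([[world(d,u,v) for u in range(240,320)] for v in range(140,250)])
z=P[:,:,2];m=(z>.092)&(z<.11);q=P[m];print(m.sum(),q.mean(0));c=q[:,:2]-q[:,:2].mean(0);w,V=np.linalg.eigh(c.T@c);print(V,np.ptp(c@V,axis=0))
print('blank end',world(d,232,32.5,.024),'rail edge',world(d,253,30,.036),world(d,262,148,.036))
k=(q.min(0)+q.max(0))/2;print(k)
"
```

```text
1226 [0.5483924  0.12713919 0.10218011]
[[-0.99100614 -0.1338164 ]
 [-0.1338164   0.99100614]] [0.01407497 0.04791132]
blank end [0.49517874 0.24150938 0.024     ] rail edge [0.51333873 0.24377363 0.036     ] [0.53050256 0.15116031 0.036     ]
[0.54853595 0.12551711 0.09901198]
```

arm_command([
  {"xyz": [0.4, -0.1, 3], "turn": -0.6, "jaw": 0},
  {"xyz": [0.7, -0.16, 6], "turn": -0.6, "jaw": 0},
  {"xyz": [0.7, -0.16, 8], "turn": -0.6, "jaw": 0},
  {"xyz": [0.7, -0.16, 9], "turn": -0.6, "jaw": 0},
  {"xyz": [0.7, -0.16, 9], "turn": -0.6, "jaw": 0},
], force=20)

```text
clock: 1.82
position: [0.5456, 0.1253, 0.1063]
ee_rot: [2.071, 2.362, -0.014]
force: [-1.1, 0.3, -0.4]
width: 1.003
```

```bash
python3 -c "
from h import *
plan([.5483,.126,.067],7.6)"
```

```text
t 1.82 pos [0.5456 0.1253 0.1063] jaw 7.5 zax [-0.006 -0.007 -1.   ] delta cm [0.06 0.3  3.93] turn -0.1 F [-1.1  0.3 -0.4] w 1.003 q [-0.61  0.48  0.4   1.89 -0.24  0.82  0.04]
```

arm_command([
  {"xyz": [0.06, 0.3, 1.5], "turn": 0, "jaw": 0},
  {"xyz": [0.06, 0.3, 3], "turn": 0, "jaw": 0},
  {"xyz": [0.06, 0.3, 3.9], "turn": 0, "jaw": 0},
  {"xyz": [0.06, 0.3, 3.9], "turn": 0, "jaw": 0},
  {"xyz": [0.06, 0.3, 3.9], "turn": 0, "jaw": 0},
])

```text
clock: 2.23
position: [0.5485, 0.1261, 0.068]
ee_rot: [2.071, 2.362, -0.013]
force: [0.2, 0.5, -1.0]
width: 1.0
```

```bash
python3 -c "
from h import *
plan([.5483,.126,.067],7.6)"
```

```text
t 2.23 pos [0.5485 0.1261 0.068 ] jaw 7.5 zax [-0.005 -0.007 -1.   ] delta cm [-0.01 -0.03  0.1 ] turn -0.1 F [ 0.2  0.5 -1. ] w 1.0 q [-0.59  0.54  0.37  1.91 -0.27  0.75  0.07]
```

Now I'll close on the bar.

arm_command([
  {"xyz": [0, 0, 0], "turn": 0, "jaw": 150},
  {"xyz": [0, 0, 0], "turn": 0, "jaw": 200},
  {"xyz": [0, 0, 0], "turn": 0, "jaw": 255},
  {"xyz": [0, 0, 0], "turn": 0, "jaw": 255},
  {"xyz": [0, 0, 0], "turn": 0, "jaw": 255},
], force=15)

```text
clock: 2.65
position: [0.5487, 0.1262, 0.0683]
ee_rot: [2.071, 2.362, -0.013]
force: [-0.6, 0.1, -0.1]
width: 0.688
```

arm_command([
  {"xyz": [0, 0, 0], "turn": 0, "jaw": 255},
  {"xyz": [0, 0, 0], "turn": 0, "jaw": 255},
  {"xyz": [0, 0, 0], "turn": 0, "jaw": 255},
  {"xyz": [0, 0, 0], "turn": 0, "jaw": 255},
])

```text
clock: 2.98
position: [0.5487, 0.1262, 0.0683]
ee_rot: [2.071, 2.362, -0.013]
force: [-0.5, 0.4, 0.8]
width: 0.397
```

```bash
python3 -c "
from h import *
r=np.array([-.176,.984,0])
plan(np.array([.5483,.126,.067])+.097*r,7.6)"
```

```text
t 2.98 pos [0.5487 0.1262 0.0683] jaw 7.5 zax [-0.005 -0.007 -1.   ] delta cm [ 9.67 -0.48  0.08] turn -0.1 F [-0.5  0.4  0.8] w 0.397 q [-0.59  0.54  0.37  1.91 -0.27  0.75  0.07]
```

arm_command([
  {"xyz": [0, 0, 0], "turn": 0, "jaw": 255},
  {"xyz": [0, 0, 0], "turn": 0, "jaw": 255},
  {"xyz": [0, 0, 0], "turn": 0, "jaw": 255},
  {"xyz": [0, 0, 0], "turn": 0, "jaw": 255},
  {"xyz": [0, 0, 0], "turn": 0, "jaw": 255},
])

```text
clock: 3.4
position: [0.5483, 0.1261, 0.0683]
ee_rot: [2.071, 2.362, -0.014]
force: [-2.3, -0.2, 1.9]
width: 0.153
```

arm_command([
  {"xyz": [0, 0, 0], "turn": 0, "jaw": 255},
  {"xyz": [0, 0, 0], "turn": 0, "jaw": 255},
  {"xyz": [0, 0, 0], "turn": 0, "jaw": 255},
])

```text
clock: 3.65
position: [0.5483, 0.1261, 0.0683]
ee_rot: [2.071, 2.362, -0.014]
force: [-1.1, -0.4, 1.8]
width: 0.152
```

```bash
python3 -c "
from h import *
r=np.array([-.178,.984,0])
plan(np.array([.5483,.126,.067])+.096*r,7.6)"
```

```text
t 3.65 pos [0.5483 0.1261 0.0683] jaw 7.5 zax [-0.006 -0.007 -1.   ] delta cm [ 9.57 -0.46  0.07] turn -0.1 F [-1.1 -0.4  1.8] w 0.152 q [-0.59  0.54  0.37  1.91 -0.27  0.75  0.07]
```

arm_command([
  {"xyz": [0.5, -0.02, 0], "turn": 0, "jaw": 255},
  {"xyz": [1.3, -0.06, 0], "turn": 0, "jaw": 255},
  {"xyz": [2.2, -0.11, 0], "turn": 0, "jaw": 255},
  {"xyz": [3.2, -0.15, 0], "turn": 0, "jaw": 255},
  {"xyz": [4, -0.19, 0], "turn": 0, "jaw": 255},
])

```text
clock: 4.07
position: [0.5407, 0.1674, 0.0682]
ee_rot: [-2.07, -2.363, 0.013]
force: [-3.1, -4.0, 6.6]
width: 0.147
```

```bash
python3 -c "
from h import *
r=np.array([-.178,.984,0])
plan(np.array([.5483,.126,.0683])+.096*r,7.6)"
```

```text
t 4.07 pos [0.5407 0.1674 0.0682] jaw 7.6 zax [-0.006 -0.006 -1.   ] delta cm [ 5.39 -0.24 -0.03] turn -0.0 F [-3.1 -4.   6.6] w 0.147 q [-0.66  0.54  0.37  1.9  -0.27  0.75 -0.  ]
```

arm_command([
  {"xyz": [0.9, -0.04, 0], "turn": 0, "jaw": 255},
  {"xyz": [1.8, -0.08, 0], "turn": 0, "jaw": 255},
  {"xyz": [2.7, -0.12, 0], "turn": 0, "jaw": 255},
  {"xyz": [3.4, -0.16, 0], "turn": 0, "jaw": 255},
  {"xyz": [3.7, -0.17, 0], "turn": 0, "jaw": 255},
])

```text
clock: 4.48
position: [0.5334, 0.2065, 0.0682]
ee_rot: [-2.067, -2.364, 0.012]
force: [-2.8, -2.3, 5.7]
width: 0.151
```

```bash
python3 -c "
from h import *
from cell import *
import cv2,pickle
r=np.array([-.178,.984,0])
plan(np.array([.5483,.126,.0683])+.096*r,7.6)
for n in('top','wrist','scene'):
    d=get_image(n);pickle.dump(d,open(n+'2.pkl','wb'));cv2.imwrite('pics/'+n+'2.png',d['frame'][:,:,::-1])
d=pickle.load(open('top2.pkl','rb'))
cv2.imwrite('pics/t2c.png',cv2.resize(d['frame'][155:225,170:300,::-1],None,fx=6,fy=6,interpolation=2))
d=pickle.load(open('scene2.pkl','rb'))
cv2.imwrite('pics/s2c.png',cv2.resize(d['frame'][190:270,270:400,::-1],None,fx=6,fy=6,interpolation=2))
"
```

```text
t 4.48 pos [0.5334 0.2065 0.0682] jaw 7.7 zax [-0.006 -0.005 -1.   ] delta cm [ 1.42 -0.03 -0.01] turn 0.1 F [-2.8 -2.3  5.7] w 0.151 q [-0.73  0.55  0.37  1.89 -0.28  0.76 -0.07]
```

View pics/t2c.png

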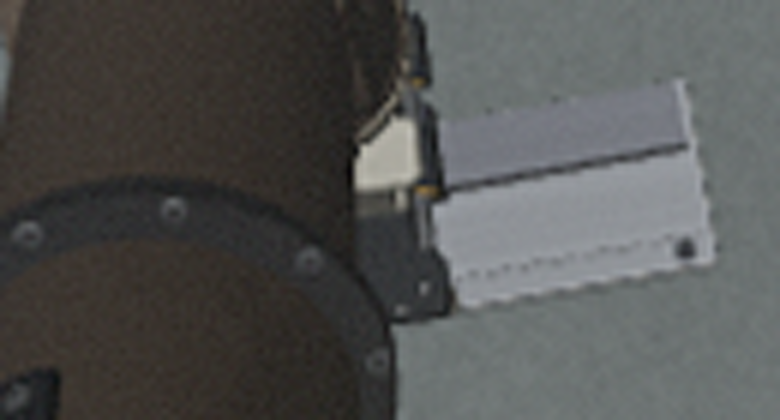

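View pics/s2c.png

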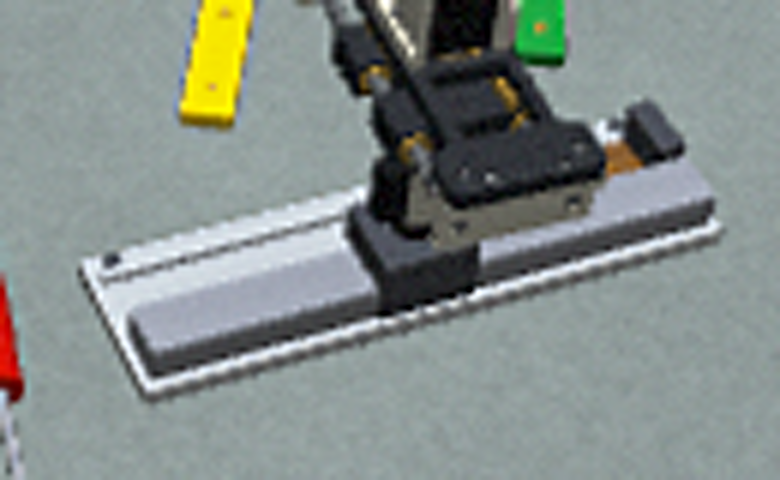

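View pics/wrist2.png

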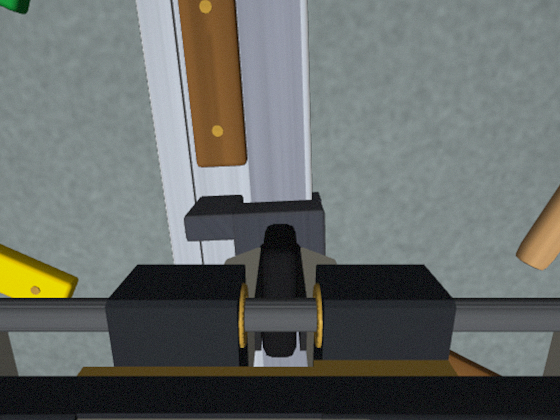

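The wrist view shows the blank's end at (222,165) and the stop arm's front edge at (218,197). I'll measure the remaining gap.

```bash
python3 -c "
from h import *
import pickle
d=pickle.load(open('wrist2.pkl','rb'))
r=np.array([-.178,.984,0])
e=world(d,222,165.5,.024)
print('arm',world(d,216,206),'front edge',[world(d,219,v).round(4) for v in range(190,206,2)])
f=world(d,219,197,world(d,216,206)[2]);print(e,f,(e-f)@r)
s=np.array([.5334,.2065,0]);print('tcp to end along',(e-s)@r-.025)
"
```

```text
arm [0.4965708  0.22439753 0.04144488] front edge [array([0.4934, 0.2255, 0.0132]), array([0.4936, 0.2245, 0.014 ]), array([0.4938, 0.2235, 0.0149]), array([0.4948, 0.2241, 0.021 ]), array([0.4951, 0.2234, 0.0226]), array([0.4961, 0.2241, 0.029 ]), array([0.4969, 0.2245, 0.0341]), array([0.4973, 0.224 , 0.036 ])]
[0.49534013 0.24283408 0.024     ] [0.49771729 0.22953795 0.04144488] 0.01350653298858543
tcp to end along 0.017527395207249656
```

arm_command([
  {"xyz": [0.5, -0.02, 0], "turn": 0, "jaw": 255},
  {"xyz": [0.9, -0.02, 0], "turn": 0, "jaw": 255},
  {"xyz": [1.2, -0.03, 0], "turn": 0, "jaw": 255},
  {"xyz": [1.5, -0.03, 0], "turn": 0, "jaw": 255},
  {"xyz": [1.5, -0.03, 0], "turn": 0, "jaw": 255},
])

```text
clock: 5.05
position: [0.5303, 0.2234, 0.0682]
ee_rot: [-2.064, -2.365, 0.012]
force: [-3.9, -0.8, 6.5]
width: 0.154
```

```bash
python3 -c "
from h import *
from cell import *
import cv2,pickle
r=np.array([-.178,.984,0])
plan(np.array([.5483,.126,.0683])+.0985*r,7.6)
for n in('wrist',):
    d=get_image(n);pickle.dump(d,open(n+'3.pkl','wb'));cv2.imwrite('pics/'+n+'3.png',cv2.resize(d['frame'][100:280,140:360,::-1],None,fx=3,fy=3,interpolation=2))
print([world(d,222,v).round(4) for v in range(150,210,3)])
"
```

```text
t 5.05 pos [0.5303 0.2234 0.0682] jaw 7.8 zax [-0.007 -0.004 -1.   ] delta cm [-0.05  0.04 -0.01] turn 0.2 F [-3.9 -0.8  6.5] w 0.154 q [-0.75  0.55  0.37  1.88 -0.28  0.77 -0.09]
[array([0.4917, 0.2684, 0.0263]), array([0.4919, 0.2667, 0.0261]), array([0.4921, 0.2652, 0.0266]), array([0.4922, 0.2634, 0.0262]), array([0.4924, 0.262 , 0.0272]), array([0.4924, 0.26  , 0.0257]), array([0.4926, 0.2584, 0.0261]), array([0.4927, 0.2566, 0.0254]), array([0.493 , 0.2551, 0.0264]), array([0.4931, 0.2533, 0.026 ]), array([0.4931, 0.2515, 0.0256]), array([0.4933, 0.2497, 0.0253]), array([0.4935, 0.2481, 0.0258]), array([0.4939, 0.2468, 0.0274]), array([0.4939, 0.2447, 0.0262]), array([0.494 , 0.2429, 0.0259]), array([0.4941, 0.241 , 0.0255]), array([0.495 , 0.2409, 0.0309]), array([0.4959, 0.2411, 0.0371]), array([0.4969, 0.2415, 0.0436])]
```

View pics/wrist3.png

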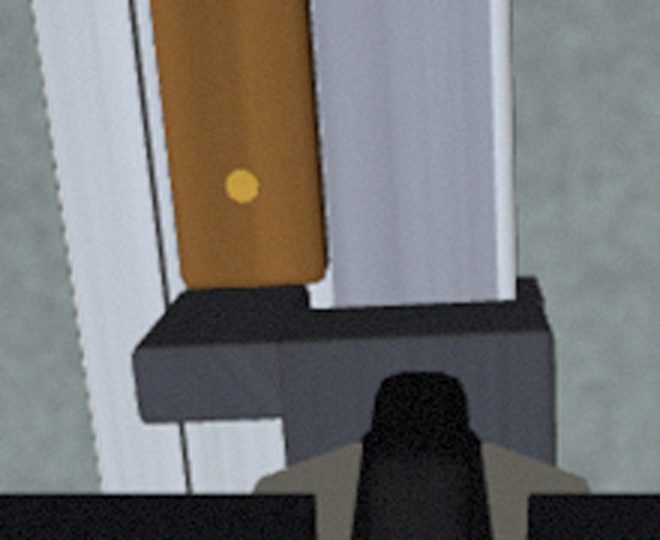

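The arm's front edge now meets the blank's end, with a gap of about 1 mm or less. Next I'll turn the knob clockwise.

arm_command([
  {"xyz": [0, 0, 0], "turn": 0, "jaw": 255},
  {"xyz": [0, 0, 0], "turn": 5, "jaw": 255},
  {"xyz": [0, 0, 0], "turn": 10, "jaw": 255},
  {"xyz": [0, 0, 0], "turn": 15, "jaw": 255},
  {"xyz": [0, 0, 0], "turn": 20, "jaw": 255},
], force=30)

```text
clock: 5.52
position: [0.5304, 0.2246, 0.0682]
ee_rot: [-2.447, -1.967, 0.011]
force: [-0.3, -1.7, 1.3]
width: 0.149
```

```bash
python3 -c "
from h import *
plan(np.array([.5303,.2234,.0682]),-64.6)"
```

```text
t 5.52 pos [0.5304 0.2246 0.0682] jaw -12.4 zax [-0.007 -0.003 -1.   ] delta cm [-0.12  0.02  0.01] turn 52.2 F [-0.3 -1.7  1.3] w 0.149 q [-0.82  0.57  0.47  1.88 -0.36  0.78 -0.37]
```

arm_command([
  {"xyz": [-0.05, 0, 0], "turn": 5, "jaw": 255},
  {"xyz": [-0.05, 0, 0], "turn": 10, "jaw": 255},
  {"xyz": [-0.05, 0, 0], "turn": 15, "jaw": 255},
  {"xyz": [-0.05, 0, 0], "turn": 20, "jaw": 255},
  {"xyz": [-0.05, 0, 0], "turn": 25, "jaw": 255},
])

```text
clock: 5.93
position: [0.5307, 0.2249, 0.0683]
ee_rot: [-2.819, -1.388, 0.01]
force: [-0.5, -1.4, 0.8]
width: 0.152
```

```bash
python3 -c "
from h import *
plan(np.array([.5303,.2234,.0682]),-64.6)
from cell import *
print(observe()['ft_torque'])"
```

```text
t 5.93 pos [0.5307 0.2249 0.0683] jaw -37.6 zax [-0.006 -0.003 -1.   ] delta cm [-0.15  0.06  0.01] turn 27.0 F [-0.5 -1.4  0.8] w 0.152 q [-0.9   0.6   0.59  1.89 -0.45  0.8  -0.72]
[-0.69561934 -0.09995386  0.17016631]
```

arm_command([
  {"xyz": [0, 0, 0], "turn": 6, "jaw": 255},
  {"xyz": [0, 0, 0], "turn": 12, "jaw": 255},
  {"xyz": [0, 0, 0], "turn": 18, "jaw": 255},
  {"xyz": [0, 0, 0], "turn": 23, "jaw": 255},
  {"xyz": [0, 0, 0], "turn": 27, "jaw": 255},
])

```text
clock: 6.35
position: [0.5309, 0.2251, 0.0683]
ee_rot: [3.064, 0.685, -0.009]
force: [-1.3, -5.6, 5.1]
width: 0.149
```

```bash
python3 -c "
from h import *
plan(np.array([.5303,.2234,.0682]),-64.6)
from cell import *
print(observe()['ft_torque'])"
```

```text
t 6.35 pos [0.5309 0.2251 0.0683] jaw -64.8 zax [-0.005 -0.004 -1.   ] delta cm [-0.13  0.13  0.01] turn -0.2 F [-1.3 -5.6  5.1] w 0.149 q [-0.98  0.63  0.73  1.9  -0.56  0.83 -1.09]
[-1.09440745  0.28797987  0.20842925]
```

A small extra turn against the hard stop, then back off a little, open and lift.

arm_command([
  {"xyz": [0, 0, 0], "turn": 1.5, "jaw": 255},
  {"xyz": [0, 0, 0], "turn": 3, "jaw": 255},
  {"xyz": [0, 0, 0], "turn": 3, "jaw": 255},
])

```text
clock: 6.6
position: [0.5311, 0.2252, 0.0683]
ee_rot: [3.079, 0.604, -0.008]
force: [-0.0, -4.3, 3.9]
width: 0.152
```

```bash
python3 -c "
from h import *
plan(np.array([.5303,.2234,.0682]),-64.6)
from cell import *
print(observe()['ft_torque'])"
```

```text
t 6.6 pos [0.5311 0.2252 0.0683] jaw -67.8 zax [-0.004 -0.005 -1.   ] delta cm [-0.14  0.13  0.02] turn -3.2 F [-0.  -4.3  3.9] w 0.152 q [-0.99  0.64  0.74  1.9  -0.57  0.84 -1.13]
[-1.09449983  0.26291415  0.67609096]
```

The moment about z rose from 0.2 to 0.68 N m, so the knob is on its hard stop. I'll release it.

arm_command([
  {"xyz": [0, 0, 0], "turn": -2, "jaw": 255},
  {"xyz": [0, 0, 0], "turn": -2, "jaw": 150},
  {"xyz": [0, 0, 0], "turn": -2, "jaw": 120},
  {"xyz": [0, 0, 0], "turn": -2, "jaw": 120},
  {"xyz": [0, 0, 0], "turn": -2, "jaw": 120},
])

```text
clock: 7.02
position: [0.531, 0.226, 0.0682]
ee_rot: [3.068, 0.658, -0.008]
force: [0.5, 0.2, 0.3]
width: 0.39
```

arm_command([
  {"xyz": [0, 0, 0], "turn": 0, "jaw": 120},
  {"xyz": [0, 0, 0], "turn": 0, "jaw": 120},
  {"xyz": [0, 0, 0], "turn": 0, "jaw": 120},
])

```text
clock: 7.27
position: [0.531, 0.2262, 0.0681]
ee_rot: [3.068, 0.658, -0.008]
force: [0.0, 0.1, -0.4]
width: 0.523
```

arm_command([
  {"xyz": [0, 0, -1], "turn": 0, "jaw": 120},
  {"xyz": [0, 0, -3], "turn": 0, "jaw": 120},
  {"xyz": [0, 0, -6], "turn": 0, "jaw": 120},
  {"xyz": [0, 0, -9], "turn": 0, "jaw": 120},
  {"xyz": [0, 0, -12], "turn": 0, "jaw": 120},
])

```text
clock: 7.68
position: [0.5314, 0.2262, 0.1901]
ee_rot: [3.068, 0.657, -0.008]
force: [1.2, 0.5, -0.7]
width: 0.524
```

```bash
python3 -c "
from h import *
plan([.35,.40,.22],-30)"
```

```text
t 7.68 pos [0.5314 0.2262 0.1901] jaw -65.8 zax [-0.004 -0.005 -1.   ] delta cm [ -9.45 -23.27  -3.  ] turn -35.8 F [ 1.2  0.5 -0.7] w 0.524 q [-1.08  0.49  0.86  1.78 -0.42  1.07 -1.22]
```

Moving aside for a clear top view.

arm_command([
  {"xyz": [-1.5, -3.5, -1], "turn": -5, "jaw": 120},
  {"xyz": [-3, -7, -2], "turn": -10, "jaw": 120},
  {"xyz": [-4.5, -10.5, -3], "turn": -15, "jaw": 120},
  {"xyz": [-6, -14, -3], "turn": -20, "jaw": 120},
  {"xyz": [-7.5, -17.5, -3], "turn": -25, "jaw": 120},
])

```text
clock: 8.1
position: [0.3904, 0.3563, 0.2216]
ee_rot: [2.853, 1.312, -0.006]
force: [0.3, -0.1, -0.1]
width: 0.528
```

```bash
python3 -c "
from h import *
from cell import *
import cv2,pickle
plan([.21,.55,.22],30)
d=get_image('top');pickle.dump(d,open('top4.pkl','wb'));cv2.imwrite('pics/top4.png',d['frame'][:,:,::-1])
cv2.imwrite('pics/t4c.png',cv2.resize(d['frame'][155:225,170:300,::-1],None,fx=6,fy=6,interpolation=2))
"
```

```text
t 8.1 pos [0.3904 0.3563 0.2216] jaw -40.6 zax [-0.003 -0.003 -1.   ] delta cm [  2.95 -26.31   0.16] turn -70.6 F [ 0.3 -0.1 -0.1] w 0.528 q [-1.43  0.34  0.78  1.86 -0.27  1.06 -1.25]
```

View pics/t4c.png

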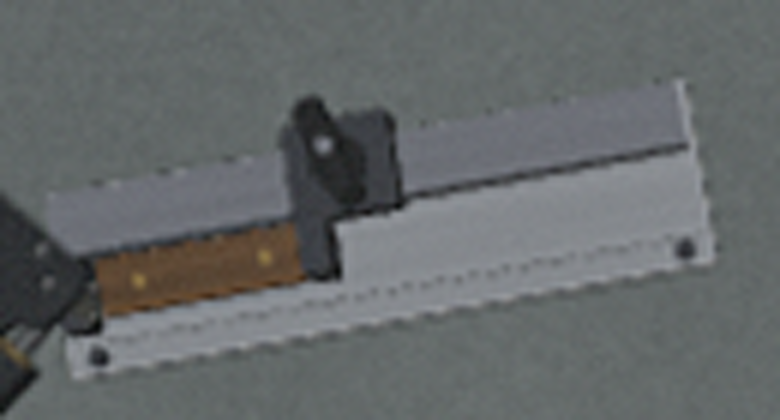

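The knob bar is turned to about (310,105)–(350,195), and the stop sits against the blank's end at (300,250). The blank's marks are at (138,281) and (264,257), against (140,278) and (267,257) before. I'll check the knob angle and the spare jig in numbers.

```bash
python3 -c "
from h import *
import pickle
d=pickle.load(open('top4.pkl','rb'));d0=pickle.load(open('top0.pkl','rb'))
def bar(d,u0,u1,v0,v1):
    P=np.array([[world(d,u,v) for u in range(u0,u1)] for v in range(v0,v1)]);z=P[:,:,2]
    q=P[(z>.09)&(z<.112)];c=q[:,:2]-q[:,:2].mean(0);w,V=np.linalg.eigh(c.T@c);b=V[:,1]*np.sign(V[0,1]);print(len(q),q.mean(0),np.degrees(np.arctan2(b[1],b[0])),np.ptp(c@b),np.ptp(c@V[:,0]))
    return q.mean(0)
k=bar(d,214,238,168,192)
bar(d0,412,446,186,216);bar(d,412,446,186,216)
be=np.array([.495,.2416]);r=np.array([-.178,.984]);print('along',(be-k[:2])@r)
"
```

```text
97 [0.52899362 0.22415201 0.09963985] 26.90847673781043 0.04584451499434647 0.014124488441679196
107 [ 0.48158534 -0.31992003  0.09967135] 85.1962263160201 0.048121789239716536 0.014566048695010703
109 [ 0.48161449 -0.31908711  0.09997248] 85.25892340895695 0.048118152138182484 0.013693600803989365
along 0.02321968263863899
```

```bash
python3 -c "
from cell import *
s=observe();print(s['clock'],s['force'].round(1));print(sign_off())"
```

```text
8.15 [-4.1  5.6 -0.9]
the job is handed in; nothing more can be done
None
```

On the jig holding the brown blank, the stop is now against the blank's free end and its knob is locked clockwise. I handed the job in at 8.15 s; it gave no verdict. I gripped the knob bar, slid the stop about 99 mm and turned the knob until it hit its hard stop (about 0.68 N m), then let go and moved clear.

Last checks, from the top camera:
- **Knob:** the bar is about 73.5° (1.28 rad) from the rail direction; at least 1.1 rad was needed.
- **Stop:** no gap to the blank is visible. The knob's axis is 23 mm behind where the blank's end started, against 25 mm at first touch, so the blank was probably pushed 1–2 mm towards its end block. The limit is 15 mm.
- **Empty jig:** its knob's position and angle changed by less than 1 mm and 0.1°, which is within measurement noise.
- **Force reading:** the last wrist reading before hand-in was about 7 N, though the arm hung clear at 0.22 m. I put it down to the arm braking from its last move and did not take another reading.

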